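Stamp both shoulders of a key-machine shaft

ROBOT

A 6-joint arm with a two-finger parallel gripper is mounted at the origin on the work surface. World frame = base frame: x ahead of the robot, y to its left, z up, the work surface at z = 0. Lengths are in mm, angles in degrees, forces in N, time in s.
With the tool pointing down it reaches from about 300 to 950 mm from the base axis. Payload 3.1 kg.
Tool frame: the origin (TCP) lies midway between the tips of the shut fingers; the grasp point (between the pads) lies 19 mm behind it; z points along the fingers, y is the line along which they close (so a half turn about z gives the same grasp; the last joint's range is limited). The gripper opens to 85 mm and grips with 20 to 120 N. Pads are 22 mm wide; open, the fingers measure 114 mm over their backs; the gripper's body (76 mm by 85 mm) begins 54 mm behind the grasp point. The pads swing forward as they close: fully open they stand 13 mm farther back than shut.
Start: joints at [72.554, 17.653, 93.61, -0, 68.738, -3.994], TCP at [145.431, 607.85, 231.272] pointing down, gripper open.
Joint ranges: [-175.34, 175.34], [-45.06, 112.39], [2.9, 150.54], [-68.45, 248.45], [3.09, 151.38], [-168.51, 168.51]. Speed limits (degrees/s): [159.86, 159.86, 180, 180, 180, 180].

INTERFACE

Orientations are given as [roll, pitch, yaw] about the fixed x, y, z axes, in that order (R = Rz(yaw) Ry(pitch) Rx(roll)).
In Python, from rig import readout, imaging, ticket, models gives the robot as it stands.
- The arm moves only by the tool carry_out, never from a script. Its argument "plan" is a list of rows, each a list of 7 numbers: the opening, from 0 (shut) to 1 (fully open), then the shift along the tool's x, y, z each as a share of 0.05 m, from -1 to 1, then the turn, a rotation vector about the tool's x, y, z each as a share of 4 degrees, from -1 to 1. A call has 1 to 8 rows; each row shifts and turns the commanded pose from where the row before left it, along the tool's axes as they then stand; what a row does not reach is not made up. A row lasts 1/8 s, in which the tool goes at most 62.5 mm and 10.7 degrees, less where a joint would pass 70% of its speed; a pose out of reach is approached as far as the arm can. A call with a number of a shift or a turn outside -1 to 1 is refused whole. A call with a gripper value outside its range is refused whole. The fingers move at their own pace and stop on an object; "newtons" is the grip in N (left out, the last holds). Time passes only in rows, so rows that do not move let the fingers close. It gives the time, the measured TCP pose, the force, the opening and the grip force at its end, in the units of the state.
- readout.get_obs(): the state, without advancing time (a new reading comes with each control period).
- imaging.snapshot(name): name is "side" or "top"; returns (picture, depth): 480x640x3 uint8, red, green, blue; 480x640 float32, mm along the optical axis (not along the pixel's ray), 0 where there is no reading.
- imaging.camera_params(name): a dict with "fx", "fy", "cx", "cy" (pixels), "dist" ([k1, k2, p1, p2, k3] as OpenCV has them; the pictures are not rectified), "origin" and "orientation" of the camera in the world. Camera axes: x right, y up, looking along -z (the intrinsics and any distortion apply to the point x, -y, -z); pixel columns grow to the right and rows downward; lengths in mm; the calibration is good to about 2 mm. A picture is of the moment at which its call begins. camera_params takes no time and is no camera call.
- ticket.close_job(): hands the job in; it is judged then, once.
Trained networks look in the newest picture that a camera, given by its name, has taken for a name from the list of things; names that differ only in an ending like _2 or _b are one class to them, and where a whole thing is asked for, a point or a joint stands for the part that bears it (a point fixed in the world has none). Each returns a list of dicts, best first, with "p" (0 to 1); they miss things now and then, are a little off and sometimes report something else, mostly with a low value. They report only what shows in the picture. A call takes as long as a camera call.
- models.find_in(camera, name): "position" ([column, row] in pixels, amid what is visible of it).
The state is a dict: "t": time; "joints": joint angles; "joint_velocities": joint speeds; "effort": joint torques, N m; "tool_pos": TCP position; "orientation": TCP orientation; "ft_force": force on the tool from outside, world axes, zero at the start; "wrist_torque": the same for the moment, N m; "grip_width": opening from 0.0 (shut) to 1.0 (fully open); "finger_force": force on a finger pad.
Only numpy, scipy, OpenCV 4.12 (cv2) and the standard library are available. Lean on these libraries where they do the work, as an engineer would, in place of code of your own. Each camera call takes 0.05 s, during which the arm holds its last target. There are 200 camera calls.

TASK

Stamp both shoulder faces of the steel shaft on the spring-loaded inspection stamp. First put the long journal through the hole in the stamp's bracket and push with the shoulder until the bracket is fully home, for a moment; draw it out, turn the shaft end for end and do the same with the short journal. Then lay the shaft flat in the pale-blue tray, setting it down rather than dropping it, let the bracket spring back, and leave the shoe sole, the abrasive disc, the glue can and the hammer where they are.

Things in the scene. Friction and masses are not known exactly. Their poses are not given: they have to be found in the camera images.
- shaft: the workpiece, plain steel, 150 mm long, 0.5 kg: a square body 60 mm long, 36 x 36 mm, with a round journal 16 mm across on the middle of each end face: the one on +x is 55 mm long, the one on -x 35 mm, tips tapered over 5 mm to 10 mm across. Lies on the bench. Origin: centre of the underside of the square body; x along the shaft towards the long journal, z up; the axis is 18 mm above the origin
- long_end (a point): middle of the tip of the long journal, on the shaft's axis, 85 mm from the middle of the square body
- short_end (a point): middle of the tip of the short journal, on the shaft's axis, 65 mm from the middle of the square body
- stamp: grey base plate of the inspection stamp, 150 x 120 x 12 mm, fixed to the bench. Origin: middle of its front edge, at bench level; +x points into the stamp, the way the shaft is pushed; y lies across. On it stands an upright aluminium bracket, 84 mm wide, 10 mm thick, from 27 to 101 mm above the bench; behind it is 80 mm of free space at the height of its hole
- face_mid (a point): point on the stamp's middle line, 75 mm above the bench, in the plane of the bracket's front face when sprung out (stamp x = 20 mm). The bracket's round through hole, 20 mm across, axis along the stamp's x, has this height and plane, but the bracket was clamped by hand up to 12 mm to either side of this point (stamp's y), which is not measured: see it or feel for it
- bracket (a joint): travel of the bracket along the stamp's x: 0 sprung out, 0.010 m fully home (solid stop); the spring resists with about 5 N at first and 7 N when home, and pushes the bracket back out
- tray: pale-blue open tray fixed to the bench, outside 220 x 160 mm (x, y), walls 4 mm thick and 20 mm high, floor 4 mm thick. Origin: centre of the underside
- disc: bystander: dark abrasive disc lying flat, 100 mm across, 9 mm thick. Origin: centre of its underside
- sole: bystander: black rubber shoe sole lying flat, 220 mm long, 66 mm wide, 9 mm thick. Origin: near its middle, underside
- glue: bystander: can of glue, 72 mm across, 100 mm high. Origin: centre of its underside
- hammer: bystander: hammer lying on the bench, about 240 mm long. Origin near its middle, underside

How it is judged (in metres and radians):
On the way, in this order (a step that is already met when the one before it is completed fails the run):
1. the long journal is through the bracket's hole, square to it (within 0.12 rad), and the long-end shoulder holds the bracket home (over 7 mm of its 10 mm) for 0.2 s (value of joint bracket above 0.007 m and x of long_end in the frame of stamp above 0.079 m and y of long_end in the frame of stamp between -0.022 and 0.022 m and z of long_end in the frame of stamp between 0.068 and 0.082 m and angle between the x axis of shaft and the x axis of stamp, either way round below 0.12 rad), for 0.2 s.
2. the shaft has been turned end for end: the short journal is through the hole, square to it, and the short-end shoulder holds the bracket home (over 7 mm) for 0.2 s (value of joint bracket above 0.007 m and x of short_end in the frame of stamp above 0.059 m and y of short_end in the frame of stamp between -0.022 and 0.022 m and z of short_end in the frame of stamp between 0.068 and 0.082 m and angle between the x axis of shaft and the x axis of stamp, either way round below 0.12 rad), for 0.2 s.
3. the shaft is set down in the tray: within 15 mm of the tray's floor while still between the fingers, for 0.05 s (x of shaft in the frame of tray between -0.075 and 0.075 m and y of shaft in the frame of tray between -0.075 and 0.075 m and height (world z) of each of long_end, short_end below 0.037 m and contact force between the fingers and shaft above 1 N), for 0.05 s.
At the end, for the whole second after the job is handed in: the shaft lies flat on the tray's floor (both ends of its axis 17 to 27 mm above the bench, its middle within 75 mm of the tray's middle along the tray's x and y), at rest; the bracket is sprung out to within 2 mm; the sole, disc, glue can and hammer have not moved by more than 30 mm (x of shaft in the frame of tray between -0.075 and 0.075 m and y of shaft in the frame of tray between -0.075 and 0.075 m and height (world z) of long_end between 0.017 and 0.027 m and height (world z) of short_end between 0.017 and 0.027 m and linear speed of shaft below 0.02 m/s and value of joint bracket below 0.002 m); the robot touches nothing.
It fails at once if the sole, disc, glue can or hammer is moved by more than 30 mm (distance of any of disc, sole, glue, hammer from where it was at the start of the episode above 0.03 m).
It also fails if it takes over 72 s, if anything falls off the work surface, if the arm or the gripper's body presses on something with over 40 N, if the wrist force passes 120 N, or if a joint passes its speed limit or range.

## Working session

There is one attempt and no reset: what is moved stays moved. The work goes in short steps, Python scripts to look and compute and a tool call to move; the robot and the scene stay as the last step left them, time stands still between calls to the robot, and variables do not carry over. Pictures are saved under pics/ and viewed, at most 10 in all, crops included, and the job is handed in when it is done.

Besides the shell and the picture viewer there is one more tool, called as name(argument=value, ...) on one line, values as JSON. carry_out: Moves the arm, as the interface text tells. Its arguments: {"type":"object","properties":{"plan":{"type":"array"},"newtons":{"type":"number"}},"required":["plan"]}

```bash
mkdir -p pics; ls; cat > h.py <<'E'
import numpy as np, cv2
from scipy.spatial.transform import Rotation as R
from rig import readout, imaging, ticket, models
def cam(n):
    c=imaging.camera_params(n)
    K=np.array([[c['fx'],0,c['cx']],[0,c['fy'],c['cy']],[0,0,1.]])
    o=np.array(c['orientation'],float)
    Rm=o if o.shape==(3,3) else R.from_euler('xyz',o,degrees=True).as_matrix()
    return K,np.array(c['dist'],float),np.array(c['origin'],float),Rm
def pts(n,uv,d):
    K,D,o,Rm=cam(n)
    uv=np.asarray(uv,float).reshape(-1,1,2); d=np.ravel(d)
    xy=cv2.undistortPoints(uv,K,D).reshape(-1,2)
    p=np.c_[xy[:,0]*d,-xy[:,1]*d,-d]
    return p@Rm.T+o
def cloud(n,dep):
    v,u=np.mgrid[0:480,0:640]
    P=pts(n,np.c_[u.ravel(),v.ravel()],dep.ravel()).reshape(480,640,3)
    P[dep<=0]=np.nan
    return P
def onz(n,uv,z):
    K,D,o,Rm=cam(n)
    xy=cv2.undistortPoints(np.asarray(uv,float).reshape(-1,1,2),K,D).reshape(-1,2)
    d=np.c_[xy[:,0],-xy[:,1],-np.ones(len(xy))]@Rm.T
    return o+d*((z-o[2])/d[:,2:])
def proj(n,P):
    K,D,o,Rm=cam(n)
    p=(np.atleast_2d(P)-o)@Rm; p=p*[1,-1,-1]
    return cv2.projectPoints(p,np.zeros(3),np.zeros(3),K,D)[0].reshape(-1,2)
E
python3 - <<'E'
from h import *
for n in ['top','side']:
    im,d=imaging.snapshot(n); cv2.imwrite(f'pics/{n}0.png',im[:,:,::-1]); np.savez(f'{n}0.npz',im=im,d=d)
    print(n,imaging.camera_params(n)); P=cloud(n,d)
    for k in ['shaft','stamp','bracket','tray','disc','sole','glue','hammer']:
        for r in models.find_in(n,k)[:2]:
            u,v=map(int,np.round(r['position'])); print(k,round(r['p'],2),u,v,np.round(P[min(v,479),min(u,639)]))
print(readout.get_obs())
E
```

```text
pics
top {'fx': 545.6420921221855, 'fy': 545.6420921221855, 'cx': 320.21897568816746, 'cy': 244.78324951362137, 'dist': array([0.03159969, 0.        , 0.        , 0.        , 0.        ]), 'origin': array([ 370.94624066,   -6.11202506, 1087.59519408]), 'orientation': array([  8.71826588,   0.67979118, -91.0952637 ])}
shaft 0.69 482 267 [ 483. -308.   35.]
stamp 0.56 322 167 [697.  -3.  10.]
bracket 0.9 305 162 [701.  31.  34.]
tray 0.77 201 285 [461. 242.   5.]
disc 0.67 208 159 [718. 229.  13.]
disc 0.38 325 302 [423.  -4.   8.]
sole 0.7 201 284 [463. 242.   6.]
sole 0.56 325 300 [426.  -4.   9.]
glue 0.61 146 153 [705. 327.  98.]
hammer 0.79 485 154 [ 714. -333.   18.]
side {'fx': 510.15012746870576, 'fy': 510.15012746870576, 'cx': 330.94373982450054, 'cy': 233.6159941290488, 'dist': array([0.04524071, 0.        , 0.        , 0.        , 0.        ]), 'origin': array([ 141.14773835, -987.68655534,  694.76932579]), 'orientation': array([ 60.2166185 ,   0.45060843, -22.080176  ])}
shaft 0.79 367 338 [ 482. -318.   36.]
stamp 0.8 386 248 [685.  -6.  14.]
bracket 0.72 379 231 [691.  46.  35.]
tray 0.71 272 222 [461. 261.   3.]
disc 0.57 358 210 [709. 216.  13.]
sole 0.7 285 272 [415.  -7.  11.]
glue 0.78 343 180 [700. 307.  73.]
{'t': 0.9, 'joints': array([ 7.25526847e+01,  1.76504842e+01,  9.36084544e+01,  6.91370418e-04,
        6.87379993e+01, -3.99428978e+00]), 'joint_velocities': array([-0.04063056,  0.03201807,  0.01910108, -0.00881322, -0.01614334,
        0.03300512]), 'effort': array([ 1.23956042e-04, -4.15279377e+01, -2.77085495e+01, -1.76497001e-04,
        7.20942444e-04, -5.45723040e-06]), 'tool_pos': array([145.4426508 , 607.86322662, 231.30912715]), 'orientation': array([ 1.79996900e+02, -4.29460268e-04,  1.66546724e+02]), 'ft_force': array([ 0.28424904, -0.16833046, -0.92313559]), 'wrist_torque': array([-0.01593813,  0.01446864,  0.00634486]), 'finger_force': 0.0, 'grip_width': 0.9969161920837583}
```

View pics/top0.png

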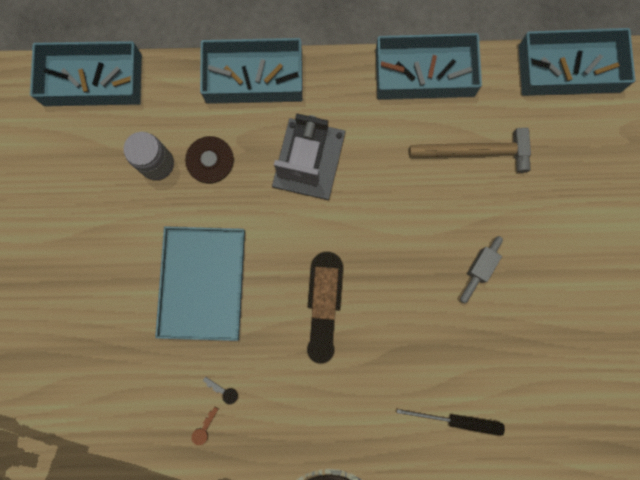

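View pics/side0.png

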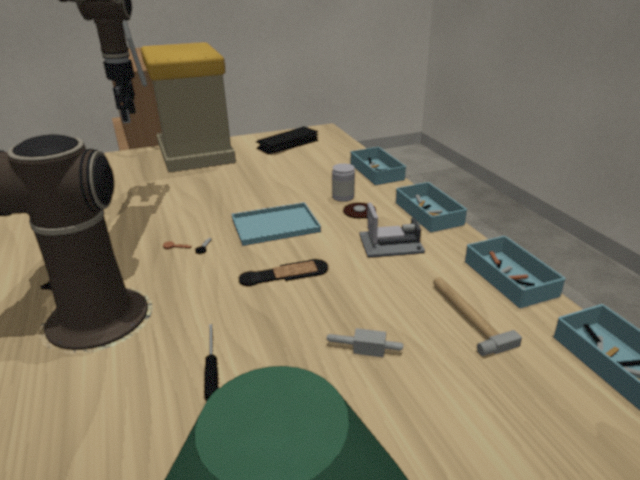

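```bash
cat > m.py <<'E'
from h import *
C={}
for n in ['top','side']:
    z=np.load(f'{n}0.npz'); C[n]=(z['im'],z['d'],cloud(n,z['d']))
def rect(P2): return cv2.minAreaRect(P2.astype(np.float32))
for n in C:
    im,d,P=C[n]; X,Y,Z=P[...,0],P[...,1],P[...,2]
    m=(abs(X-483)<110)&(abs(Y+315)<110)
    b=m&(X<600)
    print(n,'bench z',np.nanmedian(Z[b&(Z<8)]))
    s=b&(Z>12)&(Z<60)
    k=cv2.connectedComponents(s.astype(np.uint8))[1]; 
    l=np.bincount(k[s]).argmax(); s=k==l
    q=P[s]; print('shaft n',s.sum(),'rect',rect(q[:,:2]), 'zmax',np.percentile(q[:,2],[5,50,95]))
    t=s&(Z>30); print(' body top',rect(P[t][:,:2]))
    c=q[:,:2].mean(0); u=np.linalg.svd(q[:,:2]-c,full_matrices=False)[2][0]
    a=(q[:,:2]-c)@u; print(' axis',u,'ends',c+u*a.min(),c+u*a.max(),np.ptp(a))
    w=(abs(X-700)<130)&(abs(Y-10)<120)
    base=w&(Z>7)&(Z<18); k=cv2.connectedComponents(base.astype(np.uint8))[1]; base=k==np.bincount(k[base]).argmax()
    print('base',rect(P[base][:,:2]),np.median(Z[base]))
    br=w&(Z>85)&(Z<110); print('brtop',br.sum(),rect(P[br][:,:2]),np.percentile(Z[br],[5,50,95]))
    tr=(abs(X-455)<160)&(abs(Y-245)<120)&(Z>11)&(Z<30); print('tray',rect(P[tr][:,:2]))
im=C['top'][0]; a=cv2.resize(im[105:210,250:360],None,fx=5,fy=5,interpolation=cv2.INTER_CUBIC)
cv2.imwrite('pics/c1.png',a[:,:,::-1])
im=C['side'][0]; a=cv2.resize(im[190:265,340:440],None,fx=6,fy=6,interpolation=cv2.INTER_CUBIC)
cv2.imwrite('pics/c2.png',a[:,:,::-1])
E
python3 m.py
```

```text
top bench z 0.5702563362274304
shaft n 1023 rect ((481.0187683105469, -309.4052429199219), (35.84199142456055, 148.98472595214844), 57.22383117675781) zmax [19.75976197 34.2334659  39.09367173]
 body top ((479.33465576171875, -308.44775390625), (35.76527404785156, 139.0592803955078), 57.525848388671875)
 axis [-0.84217805  0.53919954] ends [ 544.29145103 -348.74073809] [ 418.81081881 -268.40250204] 148.99537319052965
base ((716.8543090820312, 23.439353942871094), (120.04743194580078, 150.95281982421875), 75.32077026367188) 11.864004551229755
brtop 328 ((670.730712890625, 45.27119827270508), (84.01248168945312, 11.941656112670898), 75.8837890625) [ 88.94031327  99.71248353 103.5149309 ]
tray ((465.9796142578125, 241.05908203125), (163.02615356445312, 221.989013671875), 87.07357788085938)
side bench z 0.08776371052010745
shaft n 1078 rect ((480.3898010253906, -307.8185119628906), (40.02528381347656, 151.12030029296875), 56.023170471191406) zmax [14.7973053  27.28588162 37.71514177]
 body top ((488.9312744140625, -313.0956115722656), (39.349884033203125, 61.87583923339844), 56.38984298706055)
 axis [ 0.83760402 -0.54627787] ends [ 413.98038588 -271.35375276] [ 540.52265163 -353.88349028] 151.07647929316616
base ((716.1552124023438, 25.81103515625), (125.80233001708984, 153.00927734375), 75.12703704833984) 12.107278696644016
brtop 120 ((668.8449096679688, 47.500953674316406), (87.00617980957031, 11.096087455749512), 76.71735382080078) [ 85.77460841  99.77893705 102.50313282]
tray ((464.2796630859375, 243.07998657226562), (169.59498596191406, 220.48654174804688), 87.33328247070312)
```

carry_out(plan=[[1,0,0,0,0,0,0.9675],[1,0,0,0,0,0,0.9675],[1,0,0,0,0,0,0.9675],[1,0,0,0,0,0,0.9675],[1,0,0,0,0,0,0.9675],[1,-0.83,-0.62,0,0,0,0],[1,-0.83,-0.62,0,0,0,0],[1,-0.83,-0.62,0,0,0,0]], newtons=100)

```text
t: 1.9
tool_pos: [200.1, 460.9, 231.3]
orientation: [180.0, 0.0, 147.2]
ft_force: [0.6, -0.3, 0.5]
grip_width: 0.997
finger_force: 0.0
```

carry_out(plan=[[1,-0.83,-0.62,0,0,0,0],[1,-0.83,-0.62,0,0,0,0],[1,-0.83,-0.62,0,0,0,0],[1,-0.83,-0.62,0,0,0,0],[1,-0.83,-0.62,0,0,0,0],[1,-0.83,-0.62,0,0,0,0],[1,-0.83,-0.62,0,0,0,0],[1,-0.83,-0.62,0,0,0,0]])

```text
t: 2.9
tool_pos: [345.0, 72.4, 231.8]
orientation: [179.9, 0.1, 147.2]
ft_force: [0.6, 0.7, 0.3]
grip_width: 0.997
finger_force: 0.0
```

carry_out(plan=[[1,-0.83,-0.62,0.2,0,0,0],[1,-0.83,-0.62,0.2,0,0,0],[1,-0.83,-0.62,0.3,0,0,0],[1,-0.83,-0.62,0.3,0,0,0],[1,-0.83,-0.62,0.3,0,0,0],[1,-0.83,-0.62,0.3,0,0,0],[1,-0.83,-0.62,0.2,0,0,0],[1,-0.83,-0.62,0.2,0,0,0]])

```text
t: 3.9
tool_pos: [489.6, -316.2, 130.9]
orientation: [180.0, 0.0, 147.2]
ft_force: [0.4, 0.4, 0.3]
grip_width: 1.0
finger_force: 0.0
```

```bash
cat > go.py <<'E'
from h import *
import sys
# usage: go.py x y z yaw : remaining delta in tool shares (pure shift with yaw as now) and turn shares
t=list(map(float,sys.argv[1:5])); o=readout.get_obs()
r=R.from_euler('xyz',o['orientation'],degrees=True)
rt=R.from_euler('xyz',[180,0,t[3]],degrees=True)
d=np.array(t[:3])-o['tool_pos']
print('t',o['t'],'pos',np.round(o['tool_pos'],1),'ori',np.round(o['orientation'],2),'j6',round(o['joints'][5],1),'grip',round(o['grip_width'],3),'F',np.round(o['ft_force'],1))
print('shift shares now',np.round(r.inv().apply(d)/50,3),'in target frame',np.round(rt.inv().apply(d)/50,3),'turn shares',np.round(((r.inv()*rt).as_rotvec(degrees=True))/4,3))
E
python3 go.py 489.2 -314.2 3 147.2
```

```text
t 3.9 pos [ 489.6 -316.2  130.9] ori [1.7999e+02 2.0000e-02 1.4717e+02] j6 -94.3 grip 1.0 F [0.4 0.4 0.3]
shift shares now [0.03  0.029 2.558] in target frame [0.029 0.029 2.558] turn shares [ 0.003  0.004 -0.007]
```

carry_out(plan=[[1,0.03,0.03,0.7,0,0,0],[1,0,0,0.7,0,0,0],[1,0,0,0.5,0,0,0],[1,0,0,0.35,0,0,0],[1,0,0,0.2,0,0,0],[1,0,0,0.1,0,0,0],[0,0,0,0,0,0,0],[0,0,0,0,0,0,0]])

```text
t: 4.9
tool_pos: [489.4, -312.8, 4.7]
orientation: [-180.0, 0.1, 147.2]
ft_force: [-0.2, -0.7, -0.3]
grip_width: 0.603
finger_force: 0.0
```

carry_out(plan=[[0,0,0,0,0,0,0],[0,0,0,0,0,0,0],[0,0,0,0,0,0,0],[0,0,0,0,0,0,0]])

```text
t: 5.4
tool_pos: [489.4, -313.2, 5.0]
orientation: [-180.0, 0.1, 147.2]
ft_force: [-0.9, -0.8, 5.1]
grip_width: 0.406
finger_force: 101.3
```

carry_out(plan=[[0,0,0,-0.3,0,0,0],[0,0,0,-0.6,0,0,0],[0,0,0,-0.8,0,0,0],[0,0,0,-0.7,0,0,1],[0,0,0,-0.4,0,0,1],[0,0,0,-0.2,0,0,1],[0,0,0,0,0,0,1],[0,0,0,0,0,0,1]])

```text
t: 6.4
tool_pos: [487.2, -310.9, 152.6]
orientation: [-180.0, -0.2, 127.1]
ft_force: [0.0, 0.0, -6.0]
grip_width: 0.405
finger_force: 100.7
```

carry_out(plan=[[0,0,0,0,0,0,1],[0,0,0,0,0,0,1],[0,0,0,0,0,0,1],[0,0,0,0,0,0,1],[0,0,0,0,0,0,1],[0,0,0,0,0,0,1],[0,0,0,0,0,0,1],[0,0,0,0,0,0,1]])

```text
t: 7.4
tool_pos: [487.0, -310.8, 152.2]
orientation: [-179.8, -0.2, 95.1]
ft_force: [-0.3, 0.0, -7.1]
grip_width: 0.409
finger_force: 100.7
```

carry_out(plan=[[0,0,0,0,0,0,1],[0,0,0,0,0,0,1],[0,0,0,0,0,0,1],[0,0,0,0,0,0,1],[0,0,0,0,0,0,1],[0,0,0,0,0,0,1],[0,0,0,0,0,0,1],[0,0,0,0,0,0,1]])

```text
t: 8.4
tool_pos: [487.0, -310.8, 152.2]
orientation: [-179.8, -0.1, 63.1]
ft_force: [-1.1, 0.3, -7.4]
grip_width: 0.404
finger_force: 100.7
```

carry_out(plan=[[0,0,0,0,0,0,1],[0,0,0,0,0,0,1],[0,0,0,0,0,0,1],[0,0,0,0,0,0,1],[0,0,0,0,0,0,1],[0,0,0,0,0,0,1],[0,0,0,0,0,0,1],[0,0,0,0,0,0,1]])

```text
t: 9.4
tool_pos: [487.0, -310.8, 152.2]
orientation: [-179.8, 0.1, 31.1]
ft_force: [0.2, 0.4, -6.7]
grip_width: 0.403
finger_force: 100.7
```

carry_out(plan=[[0,0,0,0,0,0,1],[0,0,0,0,0,0,1],[0,0,0,0,0,0,1],[0,0,0,0,0,0,1],[0,0,0,0,0,0,1],[0,0,0,0,0,0,1],[0,0,0,0,0,0,1],[0,0,0,0,0,0,1]])

```text
t: 10.4
tool_pos: [487.0, -310.8, 152.1]
orientation: [-179.8, 0.2, -0.9]
ft_force: [-0.1, 0.7, -7.3]
grip_width: 0.403
finger_force: 100.7
```

```bash
python3 go.py 556 75.3 150 -14.7; python3 - <<'E'
from h import *
im,d=imaging.snapshot('side'); cv2.imwrite('pics/s1.png',im[:,:,::-1]); np.savez('s1.npz',im=im,d=d)
E
```

```text
t 10.4 pos [ 487.  -310.8  152.1] ori [-179.84    0.2    -0.94] j6 54.1 grip 0.403 F [-0.1  0.7 -7.3]
shift shares now [ 1.254 -7.744  0.06 ] in target frame [-0.624 -7.82   0.042] turn shares [-0.035  0.054  3.441]
```

View pics/s1.png

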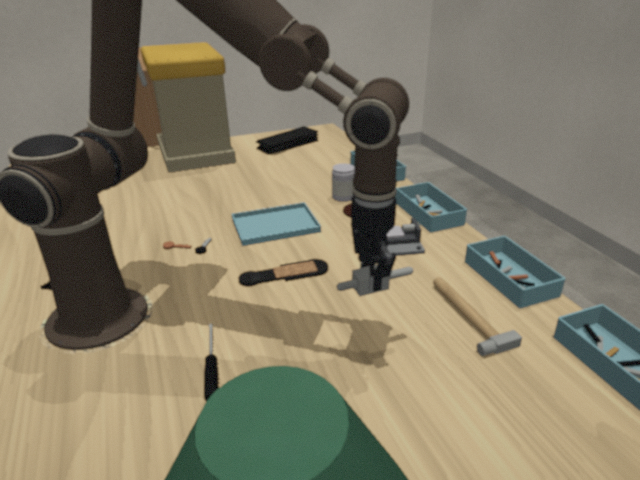

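```bash
cat > held.py <<'E'
from h import *
import sys
o=readout.get_obs(); r=R.from_euler('xyz',o['orientation'],degrees=True)
im,d=imaging.snapshot('side'); P=cloud('side',d)
q=r.inv().apply((P-o['tool_pos']).reshape(-1,3)); q=q[np.isfinite(q).all(1)]
j=q[(abs(q[:,0])<110)&(abs(q[:,1])<40)&(q[:,2]>-35)&(q[:,2]<30)]
for s in (1,-1):
    e=j[(j[:,0]*s>38)]; print('side',s,'n',len(e),'ext',np.round(np.percentile(e[:,0]*s,[1,97,100]),1))
    for lo in range(38,85,10):
        b=e[(e[:,0]*s>lo)&(e[:,0]*s<lo+10)]
        if len(b)>8: print(lo,len(b),'y',np.round(np.percentile(b[:,1],[3,50,97]),1),'z',np.round(np.percentile(b[:,2],[3,50,97]),1))
b=j[(abs(j[:,0])<35)&(abs(j[:,1])<25)&(j[:,2]>-12)]
print('body x',np.round(np.percentile(b[:,0],[0,2,98,100]),1),'z',np.round(np.percentile(b[:,2],[1,99]),1))
E
python3 held.py
```

```text
side 1 n 197 ext [38.5 83.7 87.3]
38 40 y [-5.6  5.5  7.6] z [-21.3 -17.8  -9.4]
48 43 y [-2.4  4.8  8.9] z [-21.9 -17.4  -9.4]
58 44 y [-3.9  3.5  8.4] z [-21.5 -18.2 -10.5]
68 43 y [-2.6  4.9  7.4] z [-21.8 -17.8  -9. ]
78 27 y [-4.4  4.7  7.3] z [-21.4 -17.2  -9.5]
side -1 n 138 ext [38.4 64.7 65.5]
38 46 y [-3.9  4.4  7.8] z [-21.6 -17.1  -8.5]
48 49 y [-4.6  3.7  6.4] z [-21.8 -18.1  -8.8]
58 43 y [-5.2  2.8  7.4] z [-20.7 -16.7  -8.3]
body x [-33.4 -30.6  29.6  31. ] z [-11.7   4.6]
```

carry_out(plan=[[0,0,0,0,-0.01,0.014,0.86],[0,0,0,0,-0.01,0.014,0.86],[0,0,0,0,-0.01,0.014,0.86],[0,0,0,0,-0.01,0.014,0.86],[0,-0.06,-0.5,0,0,0,0],[0,-0.06,-0.9,0,0,0,0],[0,-0.06,-1,0,0,0,0],[0,-0.06,-1,0,0,0,0]])

```text
t: 11.5
tool_pos: [518.8, -142.9, 152.6]
orientation: [179.9, -0.1, -14.5]
ft_force: [0.4, -0.4, -7.1]
grip_width: 0.406
finger_force: 101.1
```

carry_out(plan=[[0,-0.06,-1,0,0,0,0],[0,-0.06,-1,0,0,0,0],[0,-0.06,-1,0,0,0,0],[0,-0.06,-0.8,0,0,0,0],[0,-0.06,-0.4,0,0,0,0],[0,-0.06,-0.22,0,0,0,0],[0,0,0,0,0,0,0],[0,0,0,0,0,0,0]])

```text
t: 12.5
tool_pos: [557.7, 72.4, 152.6]
orientation: [179.8, -0.2, -14.6]
ft_force: [0.5, -0.2, -7.3]
grip_width: 0.405
finger_force: 101.3
```

```bash
python3 go.py 556 75.3 62 -14.7; python3 held.py
```

```text
t 12.5 pos [557.7  72.4 152.6] ori [179.82  -0.22 -14.61] j6 107.9 grip 0.405 F [ 0.5 -0.2 -7.3]
shift shares now [-0.054 -0.053  1.812] in target frame [-0.047 -0.047  1.812] turn shares [ 0.046 -0.056  0.022]
side 1 n 116 ext [40.  82.5 84. ]
38 26 y [-2.5  4.5  6.6] z [-21.5 -15.8  -7.3]
48 24 y [-0.7  3.7  8.5] z [-21.2 -15.5 -10. ]
58 27 y [-3.5  4.9  8.5] z [-21.7 -16.7  -8.4]
68 28 y [-2.3  3.8 10.3] z [-22.  -16.3  -6.6]
78 11 y [-3.   2.6  7.8] z [-21.  -16.2  -8.5]
side -1 n 71 ext [38.2 65.  65.5]
38 29 y [-5.3  4.6  8.6] z [-21.  -16.6  -8.3]
48 22 y [-1.9  4.3  7.9] z [-21.2 -16.3  -9.1]
58 20 y [-3.2  2.7  5.9] z [-20.8 -14.3  -8.2]
body x [-34.1 -31.6  30.3  35. ] z [-11.9   5.3]
```

carry_out(plan=[[0,-0.05,-0.05,0.3,0.045,-0.055,0.02],[0,0,0,0.5,0,0,0],[0,0,0,0.5,0,0,0],[0,0,0,0.35,0,0,0],[0,0,0,0.15,0,0,0],[0,0,0,0,0,0,0],[0,0,0,0,0,0,0]])

```text
t: 13.42
tool_pos: [557.3, 76.8, 63.7]
orientation: [-179.9, -0.1, -14.6]
ft_force: [0.2, -0.5, -6.5]
grip_width: 0.404
finger_force: 101.4
```

```bash
cat > al.py <<'E'
from h import *
o=readout.get_obs(); r=R.from_euler('xyz',o['orientation'],degrees=True)
im,d=imaging.snapshot('side'); P=cloud('side',d)
im2,d2=imaging.snapshot('top'); P2=cloud('top',d2)
for n,Q in (('side',P),('top',P2)):
    q=r.inv().apply((Q-o['tool_pos']).reshape(-1,3)); w=Q.reshape(-1,3)
    b=q[(abs(w[:,2]-95)<12)&(q[:,0]>50)&(q[:,0]<150)&(abs(q[:,1])<90)]
    if len(b)>20:
        print(n,'bracket in tool',cv2.minAreaRect(b[:,:2].astype(np.float32)),len(b))
    f=q[(w[:,2]>40)&(w[:,2]<88)&(q[:,0]>100)&(q[:,0]<125)&(abs(q[:,1])<60)]
    print(' y ext',np.round(np.percentile(b[:,1],[1,99]),1), np.round(np.percentile(b[:,2],[1,99]),1))
    j=q[(q[:,0]>36)&(q[:,0]<84)&(abs(q[:,1])<20)&(q[:,2]<5)&(q[:,2]>-28)]
    if len(j)>10: print(' journal y,z',np.round(np.percentile(j[:,1],[2,98]),1),np.round(np.percentile(j[:,2],[2,98]),1),len(j),'tip',np.percentile(j[:,0],99))
cv2.imwrite('pics/a.png',cv2.resize(im[170:290,300:460],None,fx=5,fy=5,interpolation=cv2.INTER_CUBIC)[:,:,::-1])
E
python3 al.py; python3 go.py 564.6 73.1 62 -14.7
```

```text
side bracket in tool ((102.99140930175781, -7.092288970947266), (78.86405944824219, 75.77460479736328), 30.381351470947266) 152
 y ext [-44.6  42.2] [-39.4 -19.2]
 journal y,z [-5.5  9.3] [-21.9  -7.2] 114 tip 82.09954407159802
top bracket in tool ((118.17545318603516, 36.03429412841797), (15.946161270141602, 10.076679229736328), 88.5683364868164) 57
 y ext [28.8 43.9] [-41.  -20.1]
t 13.525 pos [557.4  76.8  63.9] ori [-1.7991e+02 -1.5000e-01 -1.4640e+01] j6 108.0 grip 0.407 F [-0.2  0.2 -6.5]
shift shares now [0.159 0.035 0.038] in target frame [0.159 0.035 0.038] turn shares [-0.023 -0.038  0.015]
```

View pics/a.png

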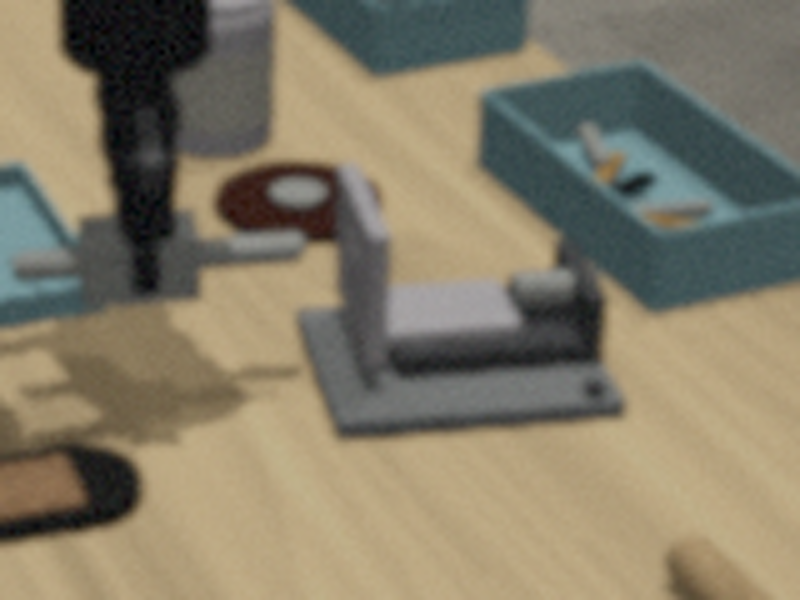

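carry_out(plan=[[0,0.1,0.025,0.04,-0.023,-0.038,0.015],[0,0.16,0,0,0,0,0],[0,0.16,0,0,0,0,0],[0,0.1,0,0,0,0,0],[0,0.06,0,0,0,0,0],[0,0,0,0,0,0,0]])

```text
t: 14.28
tool_pos: [584.1, 68.1, 60.6]
orientation: [180.0, 0.1, -14.7]
ft_force: [-0.3, -0.8, -7.1]
grip_width: 0.406
finger_force: 101.4
```

```bash
python3 go.py 638 53.8 62 -14.7; python3 al.py
```

```text
t 14.275 pos [584.1  68.1  60.6] ori [ 1.7996e+02  1.4000e-01 -1.4720e+01] j6 107.1 grip 0.406 F [-0.3 -0.8 -7.1]
shift shares now [ 1.115  0.002 -0.031] in target frame [ 1.115  0.002 -0.028] turn shares [ 0.011  0.035 -0.004]
side bracket in tool ((84.58072662353516, -1.5135879516601562), (87.7636947631836, 16.189590454101562), 88.21656036376953) 131
 y ext [-44.3  41.8] [-42.8 -22.9]
 journal y,z [-14.8  12.6] [-23.8   2.7] 135 tip 83.41872199609811Traceback (most recent call last):
  File "al.py", line 11, in <module>
    print(' y ext',np.round(np.percentile(b[:,1],[1,99]),1), np.round(np.percentile(b[:,2],[1,99]),1))
                            ~~~~~~~~~~~~~^^^^^^^^^^^^^^^
    return _quantile_unchecked(
        a, q, axis, out, overwrite_input, method, keepdims, weights)
    return _ureduce(a,
                    func=_quantile_ureduce_func,
    ...<5 lines>...
                    overwrite_input=overwrite_input,
                    method=method)
    r = func(a, **kwargs)
    result = _quantile(arr,
                       quantiles=q,
    ...<2 lines>...
                       out=out,
                       weights=wgt)
    slices_having_nans = np.isnan(arr[-1, ...])
                                  ~~~^^^^^^^^^
IndexError: index -1 is out of bounds for axis 0 with size 0
```

carry_out(plan=[[0,0.1,0,-0.025,0,0.03,0],[0,0.15,0,0,0,0,0],[0,0.15,0,0,0,0,0],[0,0.1,0,0,0,0,0],[0,0,0,0,0,0,0]])

```text
t: 15.0
tool_pos: [609.4, 61.9, 62.0]
orientation: [-180.0, -0.1, -14.7]
ft_force: [2.2, 2.5, -7.5]
grip_width: 0.409
finger_force: 101.3
```

carry_out(plan=[[0,0.15,-0.02,0,0,0,0],[0,0.15,0,0,0,0,0],[0,0.15,0,0,0,0,0],[0,0.05,0,0,0,0,0],[0,0,0,0,0,0,0]])

```text
t: 15.62
tool_pos: [632.8, 56.1, 61.9]
orientation: [179.9, 0.0, -14.7]
ft_force: [-0.1, 0.4, -7.3]
grip_width: 0.407
finger_force: 101.1
```

carry_out(plan=[[0,0.08,0,0,0,0,0],[0,0.08,0,0,0,0,0],[0,0.05,0,0,0,0,0],[0,0,0,0,0,0,0]])

```text
t: 16.12
tool_pos: [640.4, 54.2, 61.4]
orientation: [179.9, 0.3, -14.7]
ft_force: [-5.2, 1.1, -3.5]
grip_width: 0.407
finger_force: 101.7
```

carry_out(plan=[[0,0.06,0,0,0,0,0],[0,0.06,0,0,0,0,0],[0,0,0,0,0,0,0],[0,0,0,0,0,0,0]])

```text
t: 16.62
tool_pos: [645.3, 52.9, 61.3]
orientation: [179.9, 0.4, -14.7]
ft_force: [-7.5, 1.6, -2.4]
grip_width: 0.408
finger_force: 102.0
```

carry_out(plan=[[0,0.04,0,-0.012,0,0,0],[0,0.04,0,0,0,0,0],[0,0,0,0,0,0,0],[0,0,0,0,0,0,0],[0,0,0,0,0,0,0]])

```text
t: 17.25
tool_pos: [645.2, 52.9, 61.4]
orientation: [179.8, 1.0, -14.7]
ft_force: [-15.8, 4.3, 3.0]
grip_width: 0.405
finger_force: 102.8
```

```bash
python3 go.py 638 53.8 62 -14.7; python3 held.py
```

```text
t 17.25 pos [645.2  52.9  61.4] ori [179.81   0.96 -14.67] j6 105.4 grip 0.405 F [-15.8   4.3   3. ]
shift shares now [-0.143  0.019 -0.009] in target frame [-0.143  0.019 -0.011] turn shares [0.046 0.241 0.009]
side 1 n 351 ext [ 38.9 107.6 110. ]
38 18 y [18.  35.5 39.8] z [-31.5   8.9  29.2]
48 55 y [-18.3   5.8  23.2] z [-21.3  24.7  29.1]
58 64 y [-23.2   2.7  23.8] z [-20.7  24.5  28. ]
68 67 y [-26.4   3.4  23.1] z [-21.8  24.3  27.8]
78 54 y [-24.2   1.7  22.2] z [-19.6  25.   29.1]
side -1 n 67 ext [38.5 64.6 65.5]
38 24 y [-6.6  4.9  9.2] z [-21.5 -16.9  -8.5]
48 23 y [-0.4  4.4  7.4] z [-22.4 -16.5 -10.2]
58 20 y [-4.7  2.9  8.4] z [-20.8 -15.6  -8.7]
body x [-33.4 -30.4  31.   31.3] z [-11.8  28.3]
```

carry_out(plan=[[0,-0.1,0,0,0,0,0],[0,-0.2,0,0.01,0,0,0],[0,-0.3,0,0,0,0,0],[0,-0.3,0,0,0,0,0],[0,-0.3,0,0,0,0,0],[0,-0.4,0,0,0,0,0],[0,-0.5,0,0,0,0,0],[0,-0.6,0,0,0,0,-0.5]])

```text
t: 18.3
tool_pos: [521.6, 85.7, 62.7]
orientation: [180.0, -0.1, -12.7]
ft_force: [-0.7, 0.9, -6.7]
grip_width: 0.407
finger_force: 101.6
```

carry_out(plan=[[0,0,0,0,0,0,-1],[0,0,0,0,0,0,-1],[0,0,0,0,0,0,-1],[0,0,0,0,0,0,-1],[0,0,0,0,0,0,-1],[0,0,0,0,0,0,-1],[0,0,0,0,0,0,-1],[0,0,0,0,0,0,-1]])

```text
t: 19.3
tool_pos: [521.9, 85.6, 62.5]
orientation: [179.9, -0.0, 19.4]
ft_force: [-0.1, 0.2, -7.0]
grip_width: 0.406
finger_force: 101.5
```

carry_out(plan=[[0,0,0,0,0,0,-1],[0,0,0,0,0,0,-1],[0,0,0,0,0,0,-1],[0,0,0,0,0,0,-1],[0,0,0,0,0,0,-1],[0,0,0,0,0,0,-1],[0,0,0,0,0,0,-1],[0,0,0,0,0,0,-1]])

```text
t: 20.3
tool_pos: [521.9, 85.6, 62.5]
orientation: [179.9, -0.0, 51.4]
ft_force: [-0.6, -0.7, -6.4]
grip_width: 0.402
finger_force: 101.5
```

carry_out(plan=[[0,0,0,0,0,0,-1],[0,0,0,0,0,0,-1],[0,0,0,0,0,0,-1],[0,0,0,0,0,0,-1],[0,0,0,0,0,0,-1],[0,0,0,0,0,0,-1],[0,0,0,0,0,0,-1],[0,0,0,0,0,0,-1]])

```text
t: 21.3
tool_pos: [521.9, 85.6, 62.5]
orientation: [179.9, 0.0, 83.4]
ft_force: [-0.1, -0.8, -6.9]
grip_width: 0.406
finger_force: 101.5
```

carry_out(plan=[[0,0,0,0,0,0,-1],[0,0,0,0,0,0,-1],[0,0,0,0,0,0,-1],[0,0,0,0,0,0,-1],[0,0,0,0,0,0,-1],[0,0,0,0,0,0,-1],[0,0,0,0,0,0,-1],[0,0,0,0,0,0,-1]])

```text
t: 22.3
tool_pos: [521.9, 85.6, 62.6]
orientation: [180.0, 0.1, 115.4]
ft_force: [0.4, 0.6, -7.2]
grip_width: 0.409
finger_force: 101.5
```

carry_out(plan=[[0,0,0,0,0,0,-1],[0,0,0,0,0,0,-1],[0,0,0,0,0,0,-1],[0,0,0,0,0,0,-1],[0,0,0,0,0,0,-1],[0,0,0,0,0,0,-1],[0,0,0,0,0,0,-1],[0,0,0,0,0,0,-1]])

```text
t: 23.3
tool_pos: [521.9, 85.6, 62.6]
orientation: [180.0, 0.1, 147.4]
ft_force: [0.8, 0.4, -6.7]
grip_width: 0.405
finger_force: 101.5
```

```bash
python3 go.py 584.4 68.1 62 165.3; python3 held.py
```

```text
t 23.3 pos [521.9  85.6  62.6] ori [1.7999e+02 8.0000e-02 1.4743e+02] j6 -52.8 grip 0.405 F [ 0.8  0.4 -6.7]
shift shares now [-1.241  0.378  0.013] in target frame [-1.298 -0.021  0.011] turn shares [-1.000e-03  2.100e-02 -4.466e+00]
side 1 n 110 ext [38.9 82.6 86. ]
38 26 y [-9.5 -5.6  2. ] z [-20.8 -17.4  -8.4]
48 24 y [-10.8  -4.6   3.5] z [-21.6 -17.7  -7.7]
58 22 y [-8.  -3.4  3.7] z [-21.1 -16.8  -9.3]
68 24 y [-8.1 -5.1  0.1] z [-21.3 -16.1  -7.3]
78 14 y [-7.1 -3.9 -0.9] z [-20.8 -15.5  -9.8]
side -1 n 65 ext [39.5 63.3 63.5]
38 25 y [-9.1 -5.6  4.4] z [-22.1 -17.6  -7.7]
48 25 y [-9.9 -5.4  1.9] z [-21.3 -17.4  -7.9]
58 15 y [-8.  -3.3  7. ] z [-19.9 -15.2  -8. ]
body x [-34.3 -31.   30.2  34.6] z [-11.8   5.5]
```

carry_out(plan=[[0,0,0,0,0,0,-0.893],[0,0,0,0,0,0,-0.893],[0,0,0,0,0,0,-0.893],[0,0,0,0,0,0,-0.893],[0,0,0,0,0,0,-0.893],[0,-0.5,-0.008,0.01,0,0.02,0],[0,-0.5,0,0,0,0,0],[0,-0.4,0,0,0,0,0]])

```text
t: 24.35
tool_pos: [590.6, 67.0, 62.0]
orientation: [-180.0, 0.0, 165.1]
ft_force: [-0.4, -0.5, -6.9]
grip_width: 0.412
finger_force: 101.5
```

```bash
python3 go.py 632.8 56.1 62 165.3
```

```text
t 24.35 pos [590.6  67.   62. ] ori [-1.7999e+02  3.0000e-02  1.6510e+02] j6 -72.8 grip 0.412 F [-0.4 -0.5 -6.9]
shift shares now [-0.872  0.006  0.001] in target frame [-0.872  0.003  0.   ] turn shares [-0.004  0.006 -0.051]
```

carry_out(plan=[[0,-0.1,0.004,0,0,0,-0.05],[0,-0.15,0,0,0,0,0],[0,-0.15,0,0,0,0,0],[0,-0.15,0,0,0,0,0],[0,-0.1,0,0,0,0,0],[0,0,0,0,0,0,0]])

```text
t: 25.1
tool_pos: [621.4, 59.0, 61.5]
orientation: [-180.0, -0.1, 165.3]
ft_force: [-1.2, 1.0, -5.4]
grip_width: 0.408
finger_force: 101.3
```

carry_out(plan=[[0,-0.12,0,-0.01,0,0,0],[0,-0.12,0,0,0,0,0],[0,-0.1,0,0,0,0,0],[0,-0.06,0,0,0,0,0],[0,-0.06,0,0,0,0,0],[0,0,0,0,0,0,0],[0,0,0,0,0,0,0]])

```text
t: 25.98
tool_pos: [641.1, 53.8, 61.6]
orientation: [-179.9, -0.4, 165.4]
ft_force: [-4.8, 0.7, -3.5]
grip_width: 0.406
finger_force: 102.4
```

carry_out(plan=[[0,-0.06,0,0,0,0,0],[0,-0.06,0,0,0,0,0],[0,-0.04,0,0,0,0,0],[0,0,0,0,0,0,0],[0,0,0,0,0,0,0],[0,0,0,0,0,0,0]])

```text
t: 26.72
tool_pos: [645.5, 52.6, 61.5]
orientation: [-179.9, -0.8, 165.4]
ft_force: [-12.6, 4.1, 2.4]
grip_width: 0.41
finger_force: 103.2
```

carry_out(plan=[[0,-0.02,0,0,0,0,0],[0,0,0,0,0,0,0],[0,0.1,0,0,0,0,0],[0,0.2,0,0.01,0,0,0],[0,0.3,0,0,0,0,0],[0,0.3,0,0,0,0,0],[0,0.4,0,0,0,0,0],[0,0.5,0,0,0,0,0]])

```text
t: 27.72
tool_pos: [564.5, 73.8, 61.8]
orientation: [-180.0, 0.0, 165.3]
ft_force: [-0.4, -0.6, -7.2]
grip_width: 0.405
finger_force: 101.8
```

carry_out(plan=[[0,0,0,-0.4,0,0,0],[0,0,0,-0.4,0,0,0],[0,0,0,0,0,0,0]])

```text
t: 28.1
tool_pos: [568.2, 73.9, 104.7]
orientation: [179.9, 0.4, 165.4]
ft_force: [0.6, 0.3, -6.4]
grip_width: 0.404
finger_force: 102.1
```

```bash
python3 go.py 465.5 241.5 100 165.3; python3 held.py
```

```text
t 28.1 pos [568.2  73.9 104.7] ori [179.91   0.36 165.36] j6 -72.3 grip 0.404 F [ 0.6  0.3 -6.4]
shift shares now [2.836 2.724 0.081] in target frame [2.838 2.722 0.094] turn shares [0.023 0.091 0.015]
side 1 n 119 ext [39.1 83.7 84.3]
38 24 y [-8.  -4.9  1. ] z [-22.3 -17.  -10.2]
48 27 y [-7.6 -4.7  3. ] z [-21.6 -16.3  -7. ]
58 27 y [-8.2 -4.   6.4] z [-21.5 -16.8  -7.5]
68 24 y [-10.6  -3.4   2.1] z [-20.9 -16.9  -7.8]
78 17 y [-8.2 -3.9  2.2] z [-21.4 -17.3  -7.4]
side -1 n 198 ext [ 38.5 108.9 109.8]
38 26 y [-9.4 -3.5  1.6] z [-21.8 -16.5  -7.8]
48 27 y [-9.2 -5.2  3.8] z [-21.5 -16.7  -7. ]
58 11 y [-5.8 -3.1  2.6] z [-19.9 -15.6  -9. ]
body x [-33.8 -29.4  31.1  34.6] z [-11.7   4.8]
```

carry_out(plan=[[0,0.4,0.38,0,0.02,0.09,0],[0,0.6,0.57,0,0,0,0],[0,0.6,0.57,0,0,0,0],[0,0.6,0.57,0,0,0,0],[0,0.4,0.4,0,0,0,0],[0,0.23,0.23,0,0,0,0],[0,0,0,0.3,0,0,0],[0,0,0,0.4,0,0,0]])

```text
t: 29.15
tool_pos: [463.1, 240.7, 66.6]
orientation: [-179.9, -0.3, 165.4]
ft_force: [0.2, 0.6, -6.7]
grip_width: 0.403
finger_force: 102.3
```

carry_out(plan=[[0,0,0,0.4,0,0,0],[0,0,0,0.3,0,0,0],[0,0,0,0.2,0,0,0],[0,0,0,0,0,0,0]])

```text
t: 29.65
tool_pos: [461.2, 240.5, 21.2]
orientation: [-179.8, -0.5, 165.3]
ft_force: [-0.3, -0.2, -6.1]
grip_width: 0.406
finger_force: 101.9
```

```bash
python3 go.py 465.5 241.5 9 165.3
```

```text
t 29.65 pos [461.2 240.5  21.2] ori [-179.8    -0.54  165.33] j6 -52.9 grip 0.406 F [-0.3 -0.2 -6.1]
shift shares now [-0.081  0.041  0.244] in target frame [-0.078  0.041  0.245] turn shares [-0.05  -0.135  0.008]
```

Lower gently until contact.

carry_out(plan=[[0,0,0,0.1,-0.05,-0.13,0],[0,0,0,0.06,0,0,0],[0,0,0,0.05,0,0,0],[0,0,0,0.03,0,0,0],[0,0,0,0,0,0,0],[0,0,0,0,0,0,0]])

```text
t: 30.4
tool_pos: [461.8, 241.2, 10.3]
orientation: [179.9, 0.1, 165.4]
ft_force: [-0.6, 0.5, -6.7]
grip_width: 0.4
finger_force: 101.9
```

carry_out(plan=[[0,0,0,0.02,0,0,0],[0,0,0,0.02,0,0,0],[0,0,0,0,0,0,0],[0,0,0,0,0,0,0]])

```text
t: 30.9
tool_pos: [461.9, 241.2, 9.0]
orientation: [179.9, 0.1, 165.4]
ft_force: [-3.1, -1.2, 5.4]
grip_width: 0.404
finger_force: 103.4
```

carry_out(plan=[[0.6,0,0,0,0,0,0],[0.9,0,0,0,0,0,0],[0.9,0,0,0,0,0,0],[0.9,0,0,0,0,0,0],[0.9,0,0,-0.2,0,0,0],[0.9,0,0,-0.5,0,0,0],[0.9,0,0,-0.8,0,0,0],[0.9,0,0,-0.8,0,0,0]])

```text
t: 31.9
tool_pos: [461.4, 241.0, 124.8]
orientation: [179.9, 0.1, 165.4]
ft_force: [0.4, 1.0, 1.3]
grip_width: 0.901
finger_force: 0.0
```

carry_out(plan=[[0.9,0.5,0,-0.8,0,0,0],[0.9,0.9,0,-0.4,0,0,0],[0.9,0.9,0,0,0,0,0],[0.9,0,0,0,0,0,0],[0.9,0,0,0,0,0,0],[0.9,0,0,0,0,0,0]])

```text
t: 32.65
tool_pos: [351.2, 270.0, 183.3]
orientation: [179.9, 0.1, 165.3]
ft_force: [-0.1, 0.3, -0.5]
grip_width: 0.9
finger_force: 0.0
```

```bash
python3 - <<'E'
from h import *
im,d=imaging.snapshot('side'); P=cloud('side',d); cv2.imwrite('pics/end.png',im[:,:,::-1])
X,Y,Z=P[...,0],P[...,1],P[...,2]
s=(abs(X-462)<100)&(abs(Y-241)<60)&(Z>12)&(Z<60); q=P[s]
print(cv2.minAreaRect(q[:,:2].astype(np.float32)),np.percentile(q[:,2],[50,98]))
w=(abs(X-700)<130)&(abs(Y-10)<120)&(Z>85)&(Z<110); print(cv2.minAreaRect(P[w][:,:2].astype(np.float32)))
for k in ['sole','disc','glue','hammer']: 
    for r in models.find_in('side',k)[:1]: print(k,r)
E
```

```text
((450.5474548339844, 244.00445556640625), (46.65846633911133, 146.9066162109375), 71.88129425048828) [28.37997168 42.15750488]
((669.5044555664062, 48.689449310302734), (87.9986343383789, 11.496618270874023), 75.27030181884766)
sole {'position': [286.8, 271.8], 'p': 0.77}
disc {'position': [354.7, 209.6], 'p': 0.78}
glue {'position': [343.5, 181.9], 'p': 0.67}
hammer {'position': [481.4, 331.5], 'p': 0.61}
```

View pics/end.png

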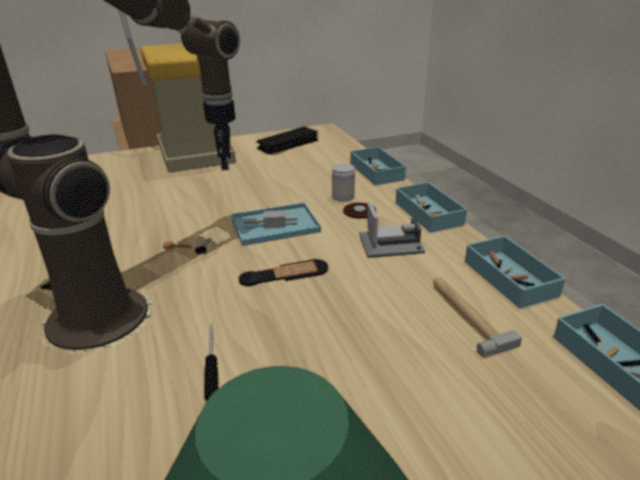

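The shaft lies flat in the tray (272,220). The bracket (375,222) has sprung out, and the sole, disc, glue can and hammer are where they were.

```bash
python3 -c "
from h import *
print(ticket.close_job())"
```

```text
the job is handed in; nothing more can be done
None
```

The job is handed in with no verdict returned: both shoulders were pushed to the bracket's solid stop (about 16 N long end, 13 N short end), the shaft was set down flat in the tray, and the last picture shows the bracket sprung out and the four bystanders unmoved.

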